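Jack up the grating's front edge and hold

ROBOT

A 6-joint arm with a two-finger parallel gripper is mounted at the origin on the work surface. World frame = base frame: x ahead of the robot, y to its left, z up, the work surface at z = 0. Lengths are in m, angles in rad, forces in N, time in s.
With the tool pointing down it reaches from about 0.3 to 1 m from the base axis. Payload 5.1 kg.
Tool frame: the origin (TCP) lies midway between the tips of the shut fingers; the grasp point (between the pads) lies 19 mm behind it; z points along the fingers, y is the line along which they close (so a half turn about z gives the same grasp; the last joint's range is limited). The gripper opens to 95 mm and grips with 3 to 60 N. Pads are 20 mm wide; open, the fingers measure 119 mm over their backs; the gripper's body (75 mm by 180 mm) begins 59 mm behind the grasp point.
Start: joints at [-1.418, 0.124, 1.65, -0, 1.367, -0.083], TCP at [0.152, -0.632, 0.215] pointing down, gripper open.
Joint ranges: [-2.61, 2.61], [-1.02, 2.33], [0.03, 2.71], [-1.35, 4.49], [0.32, 2.68], [-2.91, 2.91]. Speed limits (rad/s): [2.57, 2.57, 3.14, 3.14, 3.14, 3.14].

INTERFACE

Orientations are given as a rotation vector (axis times angle).
In Python, from station import manip gives the robot as it stands.
- The arm moves only by the shell command python3 -m handwheel 'ROWS' [OPENING] [FORCE]. ROWS is JSON, a list of rows, each an object with "xyz": the shift along the tool's x, y, z in m, a list of three; "roll": the turn about the tool's z in rad. A call has 1 to 8 rows; each row is the pose to reach, as a shift and turn from the pose commanded when the call began, along the tool's axes at that moment; what a row does not reach only later rows make up. A row lasts 1/8 s, in which the tool goes at most 62.5 mm and 10.7 degrees, less where a joint would pass 70% of its speed; a pose out of reach is approached as far as the arm can. A call with a gripper value outside its range is refused whole. OPENING is the opening, from 0 (shut) to 1 (fully open), set as the call begins (- or left out, the last holds). The fingers move at their own pace and stop on an object; FORCE is the grip in N (left out, the last holds). Time passes only in rows, so rows that repeat a pose let the fingers close. It gives the time, the measured TCP pose, the force, the opening and the grip force at its end, in the units of the state.
- manip.get_state(): the state, without advancing time (a new reading comes with each control period).
- manip.snapshot(name): name is "side" or "top" or "wrist"; returns a dict with "color" (400x640x3 uint8, red, green, blue), "fx", "fy", "cx", "cy" (pixels), "pose" (4x4, takes a point from camera to world coordinates). Camera axes: x right, y down, z forward; pixel columns grow to the right and rows downward; lengths in m; the calibration is good to about 2 mm. A picture is of the moment at which its call begins. There is no depth.
- manip.finish_job(): hands the job in; it is judged then, once.
Trained networks look in a picture, given as the dict that the camera call returned (one of the last four; its "shot" number tells which), for a name from the list of things; names that differ only in an ending like _2 or _b are one class to them, and where a whole thing is asked for, a point or a joint stands for the part that bears it (a point fixed in the world has none). Each returns a list of dicts, best first, with "conf" (0 to 1); they miss things now and then, are a little off and sometimes report something else, mostly with a low value. They report only what shows in the picture. A call takes as long as a camera call.
- manip.search_frame(picture, target): "at" ([column, row] in pixels, amid what is visible of it).
- manip.landmark_of(picture, target): "at" ([column, row] in pixels: a listed point, or the origin of a listed thing).
The state is a dict: "t": time; "joint_pos": joint angles; "qvel": joint speeds; "effort": joint torques, N m; "tool_pos": TCP position; "orientation": TCP orientation; "ft_force": force on the tool from outside, world axes, zero at the start; "ft_torque": the same for the moment, N m; "finger_gap": opening from 0.0 (shut) to 1.0 (fully open); "grasp_force": force on a finger pad.
Only numpy, scipy, OpenCV 4.12 (cv2) and the standard library are available. Lean on these libraries where they do the work, as an engineer would, in place of code of your own. Each camera call takes 0.05 s, during which the arm holds its last target. There are 200 camera calls.

TASK

Set the little lever jack on the table with its saddle centred under the grating's lift pad (the lug with the welded ring) and let go of it. Give the handle a full trial stroke, right down and all the way back up, then press it right down again and keep it there: the program finishes while holding the handle down, the grating's front edge raised clear of its front posts by the jack alone. Do not shove the grating about, and leave the other things where they are.

Things in the scene. Friction and masses are not known exactly. Their poses are not given: they have to be found in the camera images.
- jack: Small loose lever jack, 0.8 kg. Origin under its cheek block, at the table; x axis towards the saddle (75 mm ahead), handle towards -x. Base plate 230 x 70 x 10 mm, x = -127 to +103. Saddle and ram stand clear of the cheek block. Handle's end, released, is about 110 mm high at x = -145.
- jack_grip (a point): Centre of the jack's cheek block (two upright painted plates either side of the handle's pivot), 35 mm above the jack's underside; axes as the jack's. Block 40 mm along x, 36 mm across y, from 10 to 60 mm up; grip it across y to lift or slide the jack.
- saddle_top (a point): Centre of the top face of the jack's saddle, a steel disc 32 mm wide; 58 mm above the table with the handle released, 86 mm with it fully down. On the jack's x axis, 75 mm from its origin.
- handle_hinge (a point): Pivot axis of the handle (along the jack's y), 45 mm above the jack's underside, above its origin.
- handle_pad (a point): Centre of the upper face of the rubber press pad at the handle's end (44 x 34 x 12 mm), 130 mm from handle_hinge along the handle. Released, the handle rises 0.42 rad from pivot to pad (face about 103 mm up); fully down it slopes 0.08 rad downward (face about 40 mm up). Press here from above.
- pump_handle (a joint): Handle angle, rad: 0 released (up), 0.5 fully down against its stop. A spring brings it back up when released, and the saddle sinks with it (no ratchet). The saddle rises 56 mm per rad. Full press under the grating takes about 5 to 8 N at the pad.
- grating: Loose aluminium bar grating, 180 x 320 x 25 mm, 0.8 kg, on the stand's four posts, underside 68 mm up. Origin: centre of its underside. On its -x edge (robot's side) two lugs, 8 mm thick, flush with the underside: the lift pad (50 x 50, a 32 mm steel ring welded on top) at y = +35 mm and a plain lug (30 x 30, no ring) at y = -70 mm.
- lift_pad (a point): Centre of the underside of the lift pad, straight below the ring; 68 mm above the table at rest. Grating frame: x = -116, y = +35 mm.
- stand: Fixed steel stand: four posts 30 x 30 mm, 68 mm high, at x = -84 and +75, y = +-140 mm, on two skids 12 mm high and 30 mm wide along x (x = -115 to +115), 250 mm free between them. Lips 88 mm high behind the rear posts. Origin on the table at its middle; the grating starts above it.
- front_posts: The stand's two posts on its -x side (towards the robot), which carry the grating's front edge at rest. Origin as the stand's.
- tray: empty grey plastic tray, 150 x 110 x 45 mm, origin under its centre; bystander
- hammer: hammer lying flat, about 300 mm long; bystander
- brush: wooden-handled brush lying flat; bystander
- spray_can: standing can, 60 mm wide, 160 mm tall; bystander
- offcut: steel angle offcut, 100 x 40 x 40 mm, on the table under the grating; bystander
- spacer: steel block 40 x 50 x 25 mm lying on the table under the grating; bystander
- clamp: steel G-clamp lying flat, about 130 x 120 x 18 mm; bystander

How it is judged:
On the way, in this order (a step that is already met when the one before it is completed fails the run):
1. the jack stands flat on the table, let go of, its handle up and its saddle centred under the lift pad (horizontal distance between saddle_top and lift_pad below 0.012 m and value of joint pump_handle below 0.08 rad and angle between jack's own z axis and vertical below 0.05 rad and height (world z) of jack below 0.004 m and contact force between each of the arm, the fingers and jack below 0.3 N), for 0.2 s.
2. trial stroke: the handle right down, the grating's front edge lifted off the front posts by the jack (value of joint pump_handle above 0.42 rad and height (world z) of lift_pad above 0.078 m and contact force between jack and grating above 1.5 N and contact force between front_posts and grating below 0.2 N and contact force between each of the arm, the fingers and grating below 0.3 N), for 0.1 s.
3. the handle back up and the grating down on its front posts again (value of joint pump_handle below 0.08 rad and height (world z) of lift_pad below 0.072 m and contact force between jack and grating below 0.3 N), for 0.1 s.
At the end, for the whole second after the job is handed in: The robot holds the handle down (past 0.42 of 0.5 rad, pushing over 1 N); the lift pad is over 78 mm high (10 mm above rest), carried by the jack, within 15 mm of the saddle's centre, clear of the front posts and of the robot; all at rest (all of step 2 and horizontal distance between saddle_top and lift_pad below 0.015 m and velocity of joint pump_handle below 0.05 rad/s and contact force between any of the fingers, the arm and jack above 1 N and linear speed of grating below 0.02 m/s); the arm keeps its last pose, push and grip.
It fails at once if the grating is shoved (its lift pad moves over 35 mm from its start) (distance of lift_pad from where it was at the start of the episode above 0.035 m).
It fails at once if another thing is moved more than 30 mm (distance of any of tray, hammer, brush, spray_can, offcut, spacer, clamp from where it was at the start of the episode above 0.03 m).
It also fails if it takes over 61 s, if anything falls off the work surface, if the arm or the gripper's body presses on something with over 40 N, if the wrist force passes 120 N, or if a joint passes its speed limit or range.

## Working session

There is one attempt and no reset: what is moved stays moved. The work goes in short steps, Python scripts to look and compute and a shell command to move; the robot and the scene stay as the last step left them, time stands still between calls to the robot, and variables do not carry over. Pictures are saved under pics/ and viewed, at most 13 in all, crops included, and the job is handed in when it is done.

```bash
mkdir -p pics
cat > h.py <<'E'
import numpy as np, cv2
from station import manip
from scipy.spatial.transform import Rotation as R
def ray(p,uv):
    d=np.array([(uv[0]-p["cx"])/p["fx"],(uv[1]-p["cy"])/p["fy"],1.]);T=np.array(p["pose"])
    return T[:3,3],T[:3,:3]@d
def at_z(p,uv,z):
    o,d=ray(p,uv);return (o+d*(z-o[2])/d[2]).round(4)
def proj(p,X):
    T=np.array(p["pose"]);c=T[:3,:3].T@(np.array(X)-T[:3,3]);return [p["cx"]+p["fx"]*c[0]/c[2],p["cy"]+p["fy"]*c[1]/c[2]]
def tri(ps):
    A=np.zeros((3,3));b=np.zeros(3)
    for p,uv in ps:
        o,d=ray(p,uv);d=d/np.linalg.norm(d);M=np.eye(3)-np.outer(d,d);A+=M;b+=M@o
    return np.linalg.solve(A,b).round(4)
def save(p,n): cv2.imwrite("pics/"+n+".png",cv2.cvtColor(p["color"],cv2.COLOR_RGB2BGR))
E
python3 - <<'E'
from h import *
Z=dict(jack=0,jack_grip=.035,saddle_top=.058,handle_hinge=.045,handle_pad=.103,grating=.068,lift_pad=.068,stand=0)
P={n:manip.snapshot(n) for n in("top","side")}
for n,p in P.items():
    save(p,n+"0");print(n,np.array(p["pose"]).round(3).tolist())
    for k,z in Z.items():
        r=manip.landmark_of(p,k)[:2]
        print(k,[(round(x["conf"],2),np.round(x["at"]).tolist(),at_z(p,x["at"],z).tolist()) for x in r])
    for k in "tray hammer brush spray_can clamp".split():
        r=manip.search_frame(p,k)[:1]
        print(k,[(round(x["conf"],2),np.round(x["at"]).tolist(),at_z(p,x["at"],0.02).tolist()) for x in r])
cv2.imwrite("pics/both.png",cv2.resize(np.vstack([cv2.imread("pics/top0.png"),cv2.imread("pics/side0.png")]),(480,600)))
s=manip.get_state();print(s["t"],s["tool_pos"],R.from_rotvec(s["orientation"]).as_matrix().round(3).tolist())
E
```

```text
top [[-0.002, -0.987, 0.161, 0.359], [-1.0, 0.0, -0.008, -0.002], [0.008, -0.161, -0.987, 1.484], [0.0, 0.0, 0.0, 1.0]]
jack [(0.87, [404.0, 238.0], [0.4697, -0.2673, 0.0])]
jack_grip [(0.81, [403.0, 241.0], [0.4596, -0.26, 0.035]), (0.69, [203.0, 161.0], [0.7057, 0.3485, 0.035])]
saddle_top [(0.5, [403.0, 213.0], [0.5394, -0.2567, 0.058])]
handle_hinge [(0.78, [409.0, 238.0], [0.4669, -0.2766, 0.045])]
handle_pad [(0.73, [416.0, 276.0], [0.3557, -0.2811, 0.103])]
grating [(0.85, [330.0, 139.0], [0.7655, -0.0403, 0.068]), (0.37, [473.0, 241.0], [0.4562, -0.4582, 0.068])]
lift_pad [(0.87, [321.0, 180.0], [0.638, -0.0135, 0.068])]
stand []
tray [(0.68, [218.0, 248.0], [0.4402, 0.2976, 0.02])]
hammer [(0.46, [333.0, 138.0], [0.7826, -0.0523, 0.02])]
brush [(0.74, [476.0, 233.0], [0.4847, -0.483, 0.02])]
spray_can [(0.7, [196.0, 153.0], [0.7338, 0.3757, 0.02])]
clamp [(0.72, [462.0, 170.0], [0.6806, -0.4504, 0.02])]
side [[-0.878, -0.28, 0.389, 0.055], [-0.479, 0.531, -0.699, 0.926], [-0.01, -0.8, -0.6, 0.857], [0.0, 0.0, 0.0, 1.0]]
jack [(0.6, [388.0, 186.0], [0.4577, -0.2469, 0.0])]
ja
[... 155 characters left out ...]
627, 0.058])]
handle_hinge [(0.63, [392.0, 170.0], [0.4561, -0.2722, 0.045])]
handle_pad [(0.57, [426.0, 163.0], [0.3533, -0.2699, 0.103])]
grating [(0.92, [269.0, 171.0], [0.7747, -0.0568, 0.068])]
lift_pad [(0.87, [298.0, 190.0], [0.6468, -0.013, 0.068]), (0.66, [248.0, 204.0], [0.7361, 0.1076, 0.068])]
stand []
tray [(0.94, [304.0, 302.0], [0.4428, 0.3065, 0.02])]
hammer [(0.59, [256.0, 351.0], [0.4654, 0.4677, 0.02])]
brush [(0.89, [411.0, 148.0], [0.4644, -0.4705, 0.02])]
spray_can [(0.87, [190.0, 254.0], [0.7823, 0.3067, 0.02])]
clamp [(0.76, [350.0, 139.0], [0.6767, -0.427, 0.02])]
1.4 [ 0.15181774 -0.63200482  0.21465381] [[0.972, 0.234, 0.0], [0.234, -0.972, 0.0], [0.0, -0.0, -1.0]]
```

View pics/top0.png

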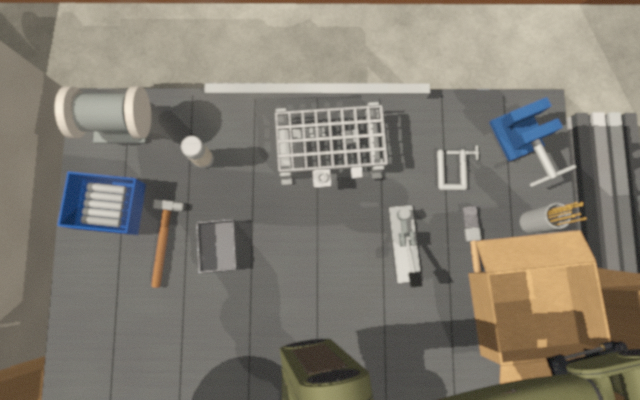

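View pics/side0.png

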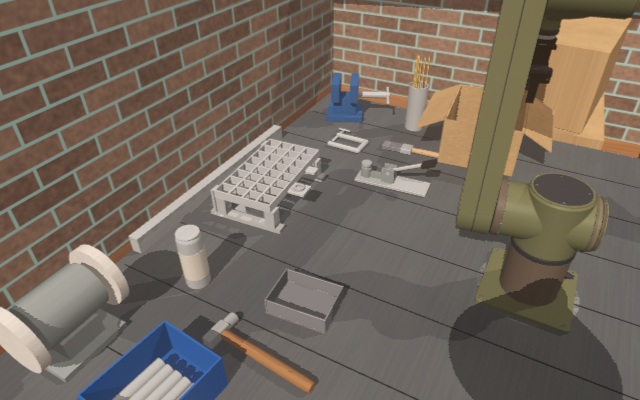

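The top view shows the jack at about (404,240), with its saddle at (404,213) and handle pad at (416,278), yaw about +0.1. The lift pad with its ring is at (321,178) and the plain lug at (357,172). The side view agrees. There is a cardboard box close to the arm, so I go up first and then across.

```bash
python3 -m handwheel '[{"xyz":[0,0,-0.06],"roll":0},{"xyz":[0,0,-0.12],"roll":0},{"xyz":[0,0,-0.18],"roll":0},{"xyz":[0,0,-0.24],"roll":0}]' 1
python3 -m handwheel '[{"xyz":[0.045,-0.034,0],"roll":0.05},{"xyz":[0.09,-0.068,0],"roll":0.1},{"xyz":[0.14,-0.102,0],"roll":0.136},{"xyz":[0.19,-0.136,0],"roll":0.136},{"xyz":[0.24,-0.17,0],"roll":0.136},{"xyz":[0.29,-0.21,0],"roll":0.136},{"xyz":[0.335,-0.25,0],"roll":0.136},{"xyz":[0.375,-0.28,0],"roll":0.136}]'
python3 -m handwheel '[{"xyz":[0,0,0.06],"roll":0},{"xyz":[0,0,0.12],"roll":0},{"xyz":[0,0,0.16],"roll":0},{"xyz":[0,0,0.16],"roll":0}]'
python3 - <<'E'
from h import *
Z=dict(jack=0,jack_grip=.035,saddle_top=.058,handle_hinge=.045,handle_pad=.103,lift_pad=.068,grating=.068)
p=manip.snapshot("wrist");save(p,"w1");print(np.array(p["pose"]).round(3).tolist())
for k,z in Z.items():
    r=manip.landmark_of(p,k)[:2]
    print(k,[(round(x["conf"],2),np.round(x["at"]).tolist(),at_z(p,x["at"],z).tolist()) for x in r])
E
```

```text
t: 1.9
tool_pos: [0.1518, -0.6317, 0.4568]
orientation: [3.119, 0.369, -0.0]
ft_force: [0.2, -0.5, 0.4]
finger_gap: 1.002
grasp_force: 0.0
t: 2.9
tool_pos: [0.452, -0.27, 0.4551]
orientation: [3.137, 0.158, 0.001]
ft_force: [0.2, 0.6, 0.6]
finger_gap: 1.001
grasp_force: 0.0
t: 3.4
tool_pos: [0.4494, -0.2709, 0.2905]
orientation: [-3.133, -0.157, 0.01]
ft_force: [-0.2, 0.1, 0.5]
finger_gap: 1.005
grasp_force: 0.0
[[0.101, -0.953, -0.286, 0.531], [-0.995, -0.098, -0.025, -0.263], [-0.004, 0.287, -0.958, 0.461], [0.0, 0.0, 0.0, 1.0]]
jack [(0.72, [315.0, 156.0], [0.4652, -0.2612, 0.0])]
jack_grip []
saddle_top [(0.73, [319.0, 106.0], [0.5427, -0.2598, 0.058])]
handle_hinge [(0.95, [320.0, 159.0], [0.4684, -0.2693, 0.045])]
handle_pad [(0.8, [315.0, 246.0], [0.3551, -0.2738, 0.103])]
lift_pad [(0.43, [318.0, 158.0], [0.4726, -0.2663, 0.068])]
grating []
```

View pics/w1.png

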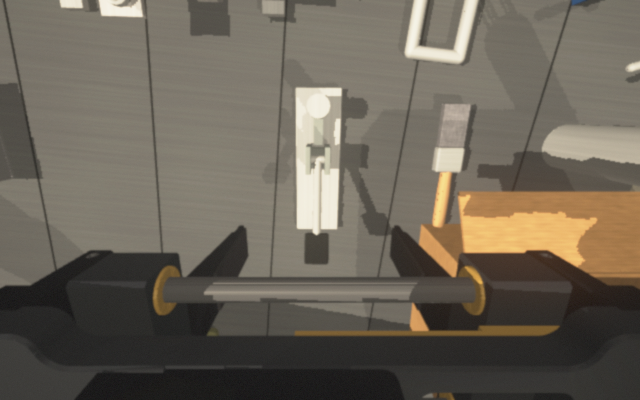

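The wrist view shows the jack straight ahead: saddle (319,106), hinge (320,159), pad (315,246). A box flap lies to the right at about (420,230) to (460,193), so I check its position before going down.

Run:
```python
from h import *
w=manip.snapshot("wrist");t=manip.snapshot("top")
for a,b in (((459,193),(473,240)),((420,230),(470,275))): print(tri([(w,a),(t,b)]),at_z(w,a,.2),at_z(t,b,.2))
print(manip.get_state()["tool_pos"])
```

```text
[ 0.4575 -0.4408  0.1358] [ 0.4739 -0.4099  0.2   ] [ 0.4501 -0.4161  0.2   ]
[ 0.3581 -0.4638  0.0059] [ 0.4312 -0.3793  0.2   ] [ 0.3583 -0.4034  0.2   ]
[ 0.45128848 -0.27240016  0.29559566]
```

```bash
python3 -m handwheel '[{"xyz":[0.017,-0.004,0.05],"roll":0.01},{"xyz":[0.017,-0.004,0.10],"roll":0.01},{"xyz":[0.017,-0.004,0.15],"roll":0.01},{"xyz":[0.017,-0.004,0.19],"roll":0.01},{"xyz":[0.017,-0.004,0.22],"roll":0.01},{"xyz":[0.017,-0.004,0.25],"roll":0.01},{"xyz":[0.017,-0.004,0.273],"roll":0.01},{"xyz":[0.017,-0.004,0.273],"roll":0.01}]'
python3 - <<'E'
from h import *
p=manip.snapshot("side");save(p,"s1")
cv2.imwrite("pics/s1c.png",cv2.resize(p["color"][90:240,240:500,::-1],None,fx=3,fy=3,interpolation=cv2.INTER_CUBIC))
print(manip.get_state()["tool_pos"])
w=manip.snapshot("wrist")
for k,z in dict(saddle_top=.058,lift_pad=.068,grating=.068,jack=0).items():
    print(k,[(round(x["conf"],2),np.round(x["at"]).tolist(),at_z(w,x["at"],z).tolist()) for x in manip.landmark_of(w,k)[:2]])
save(w,"w2")
E
```

```text
t: 4.9
tool_pos: [0.4661, -0.2655, 0.0197]
orientation: [-3.136, -0.141, 0.006]
ft_force: [0.0, -0.1, -0.2]
finger_gap: 0.998
grasp_force: 0.0
[ 0.46722055 -0.26627866  0.02129909]
saddle_top [(0.94, [318.0, 130.0], [0.5419, -0.2585, 0.058])]
lift_pad []
grating []
jack [(0.97, [318.0, 230.0], [0.468, -0.2652, 0.0])]
```

View pics/s1c.png

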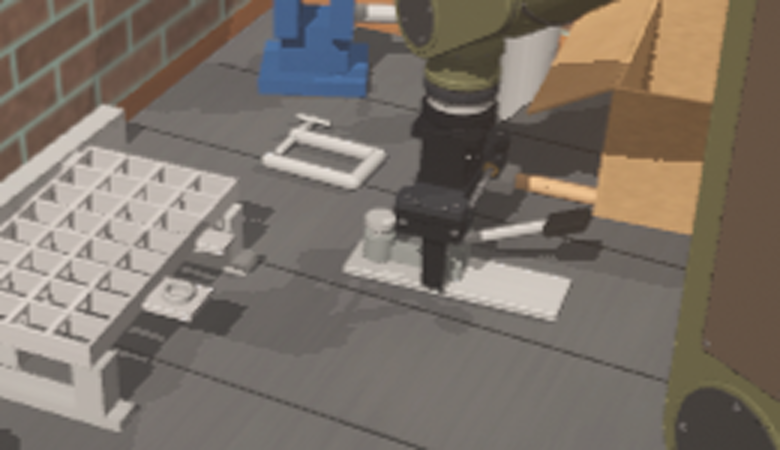

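The fingers straddle the cheek block. Next: grip, lift and carry sideways to in front of the lift pad.

```bash
python3 -m handwheel '[{"xyz":[0,0,0],"roll":0},{"xyz":[0,0,0],"roll":0},{"xyz":[0,0,0],"roll":0},{"xyz":[0,0,0],"roll":0},{"xyz":[0,0,-0.01],"roll":0},{"xyz":[0,0,-0.025],"roll":0}]' 0 30
python3 -m handwheel '[{"xyz":[0.005,-0.03,0],"roll":0},{"xyz":[0.01,-0.07,0],"roll":0},{"xyz":[0.02,-0.11,0],"roll":0.0},{"xyz":[0.025,-0.15,0],"roll":0.02},{"xyz":[0.03,-0.19,0],"roll":0.04},{"xyz":[0.035,-0.225,0],"roll":0.06},{"xyz":[0.04,-0.247,0],"roll":0.06},{"xyz":[0.04,-0.247,0],"roll":0.06}]'
python3 - <<'E'
from h import *
s=manip.get_state();print(s["tool_pos"],s["finger_gap"],s["grasp_force"])
w=manip.snapshot("wrist");save(w,"w3");t=manip.snapshot("top")
for p in (w,t):
  for k,z in dict(saddle_top=.083,jack=0.025,lift_pad=.068,grating=.068).items():
    print(k,[(round(x["conf"],2),np.round(x["at"]).tolist(),at_z(p,x["at"],z).tolist()) for x in manip.landmark_of(p,k)[:2]])
E
```

```text
t: 5.95
tool_pos: [0.4674, -0.2663, 0.0472]
orientation: [-3.138, -0.141, 0.001]
ft_force: [-0.7, -1.5, 0.2]
finger_gap: 0.426
grasp_force: 0.0
t: 6.95
tool_pos: [0.4885, -0.0159, 0.0506]
orientation: [3.141, 0.049, 0.011]
ft_force: [1.1, 1.4, 7.0]
finger_gap: 0.374
grasp_force: 29.8
[ 0.48848641 -0.01594827  0.05056621] 0.37377289890113147 29.81097847223282
saddle_top [(0.84, [319.0, 133.0], [0.5617, -0.0129, 0.083])]
jack [(0.98, [319.0, 222.0], [0.4934, -0.0157, 0.025])]
lift_pad []
grating []
saddle_top []
jack [(0.73, [321.0, 232.0], [0.4859, -0.0142, 0.025])]
lift_pad [(0.97, [319.0, 180.0], [0.6383, -0.0078, 0.068])]
grating [(0.75, [330.0, 139.0], [0.7655, -0.0409, 0.068])]
```

View pics/w3.png

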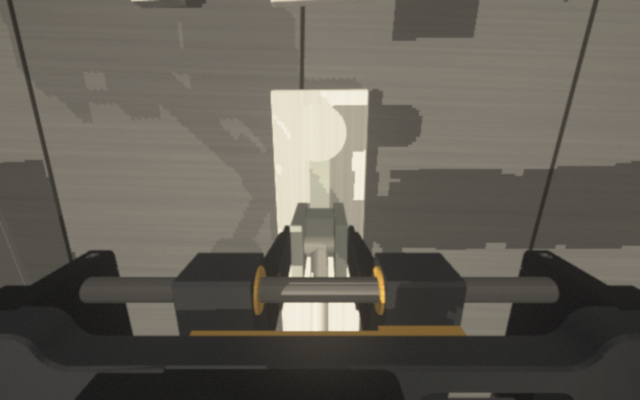

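The jack sits in the fingers, saddle at (319,133), but the fingers closed late, so it may be gripped high and dragging on the table. I check its height from the wrist picture.

Run:
```python
from h import *
w=manip.snapshot("wrist");s=manip.get_state();print(s["tool_pos"],s["ft_force"],s["grasp_force"])
a=at_z(w,(271,90),0);b=at_z(w,(368,90),0)
for z in (.01,.02,.035): print(z,np.linalg.norm(at_z(w,(271,90),z)-at_z(w,(368,90),z)), at_z(w,(271,90),z),at_z(w,(368,90),z))
```

```text
[ 0.4884917  -0.01610717  0.05049233] [1.18778805 4.08949974 6.90499609] 29.812164902687073
0.01 0.06872910591590727 [0.5867 0.0213 0.01  ] [ 0.5887 -0.0474  0.01  ]
0.02 0.06543057389324963 [0.5858 0.0197 0.02  ] [ 0.5878 -0.0457  0.02  ]
0.035 0.06062672677953181 [0.5845 0.0173 0.035 ] [ 0.5863 -0.0433  0.035 ]
```

The base width fits a jack standing on the table, so it was dragged. I'll let go, rise to see the lift pad from above, then regrip lower.

```bash
python3 -m handwheel '[{"xyz":[0,0,0],"roll":0},{"xyz":[0,0,0],"roll":0},{"xyz":[0,0,0],"roll":0},{"xyz":[0,0,0],"roll":0},{"xyz":[0,0,-0.05],"roll":0},{"xyz":[0,0,-0.10],"roll":0},{"xyz":[0,0,-0.16],"roll":0},{"xyz":[0,0,-0.20],"roll":0}]' 1
python3 -m handwheel '[{"xyz":[0,0,0],"roll":0},{"xyz":[0,0,0],"roll":0}]'
python3 - <<'E'
from h import *
w=manip.snapshot("wrist");save(w,"w4");sd=manip.snapshot("side");s=manip.get_state();print(s["tool_pos"],R.from_rotvec(s["orientation"]).as_matrix()[:,0])
for p in (w,sd):
  for k,z in dict(saddle_top=.058,jack=0,handle_pad=.103,handle_hinge=.045,lift_pad=.068,grating=.068).items():
    print(k,[(round(x["conf"],2),np.round(x["at"],1).tolist(),at_z(p,x["at"],z).tolist()) for x in manip.landmark_of(p,k)[:2]])
E
```

```text
t: 8.5
tool_pos: [0.4859, -0.017, 0.2499]
orientation: [3.141, 0.047, 0.005]
ft_force: [-0.6, -0.2, -0.1]
finger_gap: 0.998
grasp_force: 0.0
t: 8.75
tool_pos: [0.4847, -0.0168, 0.2455]
orientation: [-3.141, -0.047, 0.003]
ft_force: [-0.5, 0.1, -1.1]
finger_gap: 1.001
grasp_force: 0.0
[ 0.48419641 -0.01677488  0.2443781 ] [ 0.9995503   0.0297515  -0.00374733]
saddle_top [(0.93, [315.5, 119.7], [0.5613, -0.0101, 0.058])]
jack [(0.9, [319.4, 170.1], [0.4877, -0.0174, 0.0])]
handle_pad [(0.81, [318.5, 276.1], [0.3708, -0.0195, 0.103])]
handle_hinge []
lift_pad [(0.66, [320.0, 43.8], [0.643, -0.013, 0.068])]
grating []
saddle_top [(0.41, [326.9, 199.8], [0.5565, -0.0218, 0.058])]
jack [(0.71, [348.0, 225.1], [0.4838, -0.0124, 0.0])]
handle_pad [(0.88, [391.7, 205.7], [0.3656, -0.025, 0.103])]
handle_hinge [(0.95, [351.4, 212.3], [0.4772, -0.0176, 0.045])]
lift_pad [(0.72, [299.4, 188.8], [0.6455, -0.0199, 0.068]), (0.53, [268.8, 174.2], [0.7663, -0.0425, 0.068])]
grating [(0.85, [270.6, 171.9], [0.7685, -0.0556, 0.068]), (0.26, [349.6, 214.1], [0.4661, 0.0184, 0.068])]
```

View pics/w4.png

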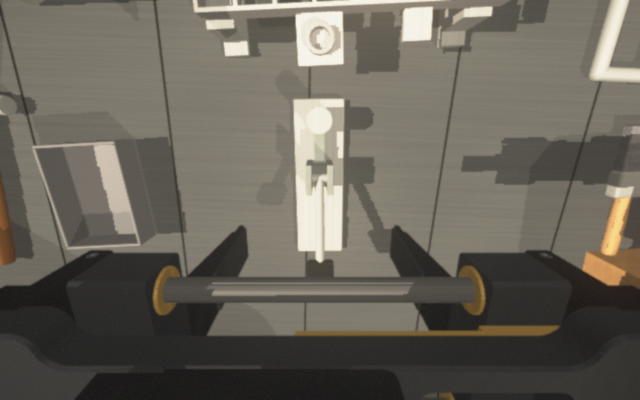

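The wrist view shows the ring at (320,38), plate corners near (297,66) and (344,65), and the saddle disc at (319,120). The jack is free and upright, with nothing in its path. I compute the shift and refine both circle centres.

Run:
```python
from h import *
w=manip.snapshot("wrist");s=manip.get_state();print(s["tool_pos"])
for z in(.076,.082):print("ring",at_z(w,(320,38),z))
print("plate near corners z.076",at_z(w,(297,66),.076),at_z(w,(344,65),.076))
print("plate near corners z.068",at_z(w,(297,66),.068),at_z(w,(344,65),.068))
print("saddle",at_z(w,(319,120),.058))
print("base front",at_z(w,(293.5,99),.01),at_z(w,(344,99),.01),"rear",at_z(w,(299,250),.01),at_z(w,(341.5,250),.01))
```

```text
[ 0.48524998 -0.01688772  0.24672117]
ring [ 0.6481 -0.0129  0.076 ]
ring [ 0.6466 -0.0129  0.082 ]
plate near corners z.076 [0.6194 0.0119 0.076 ] [ 0.622  -0.0405  0.076 ]
plate near corners z.068 [0.6207 0.0125 0.068 ] [ 0.6233 -0.0411  0.068 ]
saddle [ 0.5619 -0.0145  0.058 ]
base front [0.588  0.0213 0.01  ] [ 0.5902 -0.0481  0.01  ] rear [0.3598 0.0112 0.01  ] [ 0.3618 -0.0569  0.01  ]
```

```bash
python3 -m handwheel '[{"xyz":[0.001,0.001,0.05],"roll":-0.012},{"xyz":[0.001,0.001,0.10],"roll":-0.012},{"xyz":[0.001,0.001,0.14],"roll":-0.012},{"xyz":[0.001,0.001,0.17],"roll":-0.012},{"xyz":[0.001,0.001,0.20],"roll":-0.012},{"xyz":[0.001,0.001,0.224],"roll":-0.012},{"xyz":[0.001,0.001,0.224],"roll":-0.012},{"xyz":[0.001,0.001,0.224],"roll":-0.012}]'
python3 -m handwheel '[{"xyz":[0,0,0],"roll":0},{"xyz":[0,0,0],"roll":0},{"xyz":[0,0,0],"roll":0},{"xyz":[0,0,0],"roll":0},{"xyz":[0,0,0],"roll":0},{"xyz":[0,0,0],"roll":0},{"xyz":[0,0,0],"roll":0},{"xyz":[0,0,0],"roll":0}]' 0 30
python3 -m handwheel '[{"xyz":[0,0,-0.004],"roll":0},{"xyz":[0,0,-0.004],"roll":0},{"xyz":[0,0,-0.004],"roll":0}]'
python3 - <<'E'
from h import *
w=manip.snapshot("wrist");s=manip.get_state();print(s["tool_pos"],s["ft_force"],R.from_rotvec(s["orientation"]).as_matrix()[:,0])
for k,z in dict(saddle_top=.062,jack=0.004).items():
    print(k,[(round(x["conf"],2),np.round(x["at"],1).tolist(),at_z(w,x["at"],z).tolist()) for x in manip.landmark_of(w,k)[:2]])
E
```

```text
t: 10.5
tool_pos: [0.4871, -0.018, 0.0237]
orientation: [3.141, 0.066, 0.002]
ft_force: [0.4, -0.0, -0.4]
finger_gap: 0.999
grasp_force: 0.0
t: 11.5
tool_pos: [0.4862, -0.0177, 0.0226]
orientation: [-3.141, -0.065, 0.0]
ft_force: [-0.0, 2.6, -0.2]
finger_gap: 0.376
grasp_force: 30.0
t: 11.88
tool_pos: [0.4855, -0.0178, 0.0259]
orientation: [-3.141, -0.066, 0.002]
ft_force: [-0.3, 0.0, -7.0]
finger_gap: 0.379
grasp_force: 30.0
[ 0.48560614 -0.01779345  0.02599404] [-0.2860739   0.19876267 -5.59153691] [ 0.99912286  0.04185571 -0.00127104]
saddle_top [(0.96, [321.6, 129.9], [0.5605, -0.0153, 0.062])]
jack [(0.69, [318.7, 230.0], [0.4856, -0.0172, 0.004])]
```

Lifted; the wrist reads −7 N. Now slide in slowly and set it down.

```bash
python3 -m handwheel '[{"xyz":[0.015,0,0],"roll":0},{"xyz":[0.035,0.001,0],"roll":0},{"xyz":[0.055,0.001,0],"roll":0},{"xyz":[0.072,0.002,0],"roll":0},{"xyz":[0.0855,0.002,0],"roll":0},{"xyz":[0.0855,0.002,0],"roll":0},{"xyz":[0.0855,0.002,0.003],"roll":0},{"xyz":[0.0855,0.002,0.004],"roll":0}]'
python3 - <<'E'
from h import *
w=manip.snapshot("wrist");save(w,"w5");s=manip.get_state();print(s["tool_pos"],s["ft_force"],R.from_rotvec(s["orientation"]).as_matrix()[:,0])
for k,z in dict(saddle_top=.058,lift_pad=.068,jack=0.0).items():
    print(k,[(round(x["conf"],2),np.round(x["at"],1).tolist(),at_z(w,x["at"],z).tolist()) for x in manip.landmark_of(w,k)[:2]])
E
```

```text
t: 13.02
tool_pos: [0.5711, -0.0162, 0.0226]
orientation: [-3.141, -0.066, 0.001]
ft_force: [-2.7, -0.2, -1.2]
finger_gap: 0.375
grasp_force: 30.0
[ 0.5711984  -0.01621729  0.02268759] [ 0.26192233 -0.17247858 -5.43683356] [ 9.99125421e-01  4.18084713e-02 -6.66403911e-04]
saddle_top []
lift_pad [(0.78, [319.9, 134.1], [0.6447, -0.0129, 0.068]), (0.58, [318.2, 232.7], [0.5982, -0.0141, 0.068])]
jack [(0.94, [319.8, 231.8], [0.5695, -0.0165, 0.0])]
```

View pics/w5.png

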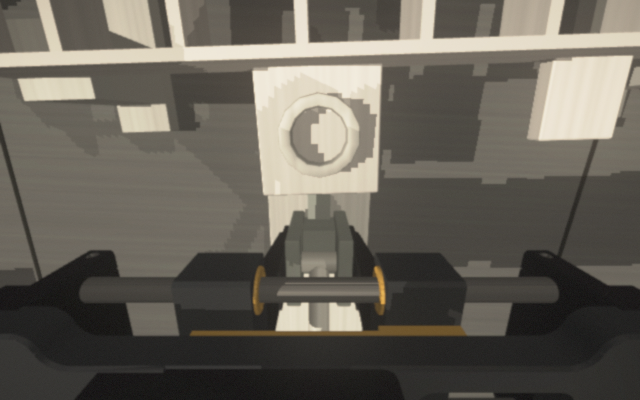

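The lift pad is over the saddle, ring at (320,134), within about 2 mm of the expected saddle centre at (0.646, −0.013). Now let go and rise.

```bash
python3 -m handwheel '[{"xyz":[0,0,0.0003],"roll":0},{"xyz":[0,0,0],"roll":0},{"xyz":[0,0,0],"roll":0},{"xyz":[0,0,0],"roll":0},{"xyz":[0,0,0],"roll":0},{"xyz":[0,0,0],"roll":0}]' 1
python3 -m handwheel '[{"xyz":[0,0,-0.03],"roll":0},{"xyz":[0,0,-0.07],"roll":0},{"xyz":[0,0,-0.12],"roll":0},{"xyz":[0,0,-0.16],"roll":0},{"xyz":[0,0,-0.18],"roll":0},{"xyz":[0,0,-0.18],"roll":0},{"xyz":[0,0,-0.18],"roll":0}]'
python3 - <<'E'
from h import *
w=manip.snapshot("wrist");save(w,"w6");s=manip.get_state();print(s["tool_pos"],s["ft_force"],R.from_rotvec(s["orientation"]).as_matrix()[:,0])
sd=manip.snapshot("side")
for p in (w,sd):
  for k,z in dict(saddle_top=.058,lift_pad=.068,jack=0.0,handle_hinge=.045,handle_pad=.103).items():
    print(k,[(round(x["conf"],2),np.round(x["at"],1).tolist(),at_z(p,x["at"],z).tolist()) for x in manip.landmark_of(p,k)[:2]])
a=cv2.resize(w["color"][:,:,::-1],(560,350));b=cv2.resize(sd["color"][140:240,260:420,::-1],(400,250))
c=np.zeros((600,560,3),np.uint8);c[:350]=a;c[350:,:400]=b;cv2.imwrite("pics/c6.png",c)
E
```

```text
t: 13.98
tool_pos: [0.5717, -0.0162, 0.0226]
orientation: [-3.141, -0.066, 0.0]
ft_force: [0.2, 0.2, 0.6]
finger_gap: 0.959
grasp_force: 0.0
t: 14.85
tool_pos: [0.5706, -0.0161, 0.2002]
orientation: [-3.14, -0.066, 0.006]
ft_force: [-0.3, 0.6, -0.3]
finger_gap: 1.001
grasp_force: 0.0
[ 0.5704977  -0.01614706  0.19993448] [-0.55147799 -0.73098815  0.18815797] [ 0.9991192   0.04174993 -0.00421568]
saddle_top []
lift_pad [(0.96, [318.1, 122.1], [0.6453, -0.0118, 0.068])]
jack [(0.71, [319.0, 176.9], [0.5724, -0.016, 0.0])]
handle_hinge [(0.94, [319.0, 185.8], [0.5713, -0.0159, 0.045])]
handle_pad [(0.93, [317.9, 299.4], [0.4551, -0.0196, 0.103])]
saddle_top [(0.71, [196.4, 281.9], [0.6747, 0.3993, 0.058]), (0.5, [297.6, 192.0], [0.6494, -0.0156, 0.058])]
lift_pad [(0.91, [295.6, 189.2], [0.6542, -0.013, 0.068])]
jack [(0.85, [320.4, 215.0], [0.5749, -0.0161, 0.0])]
handle_hinge [(0.78, [323.6, 202.2], [0.5676, -0.0226, 0.045])]
handle_pad [(0.7, [360.9, 199.3], [0.4488, -0.0129, 0.103]), (0.6, [412.2, 151.4], [0.4121, -0.3129, 0.103])]
```

View pics/c6.png

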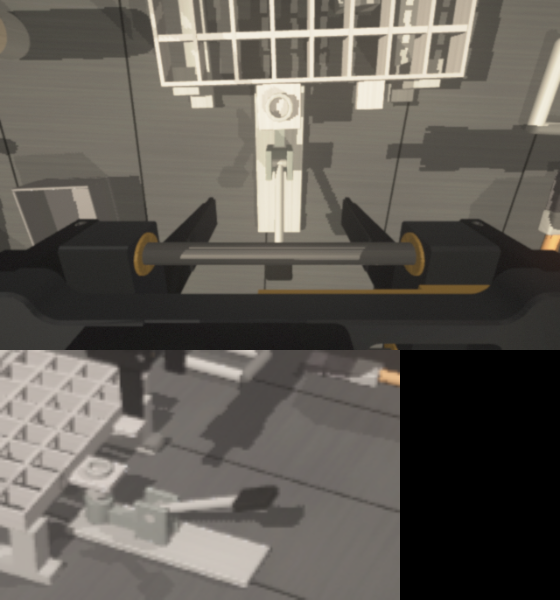

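The jack stands flat with the saddle under the ring, the handle is up and the fingers are clear. Now shut the fingers and move above the pad.

```bash
python3 -m handwheel '[{"xyz":[-0.04,0,0],"roll":0},{"xyz":[-0.08,0,0],"roll":0},{"xyz":[-0.117,0,0],"roll":0},{"xyz":[-0.117,0,0.03],"roll":0},{"xyz":[-0.117,0,0.06],"roll":0},{"xyz":[-0.117,0,0.08],"roll":0},{"xyz":[-0.117,0,0.08],"roll":0},{"xyz":[-0.117,0,0.08],"roll":0}]' 0 30
python3 - <<'E'
from h import *
s=manip.get_state();print(s["tool_pos"],s["ft_force"],s["finger_gap"])
p=manip.snapshot("side");t=manip.snapshot("top")
a=manip.landmark_of(p,"handle_pad")[:1];b=manip.landmark_of(t,"handle_pad")[:1];print(a,b)
cv2.imwrite("pics/c7.png",cv2.resize(p["color"][100:240,260:480,::-1],None,fx=3,fy=3))
E
```

```text
t: 16.45
tool_pos: [0.4556, -0.0213, 0.1238]
orientation: [3.141, 0.066, 0.003]
ft_force: [-0.0, -0.2, 1.1]
finger_gap: 0.219
grasp_force: 0.0
[ 0.45559535 -0.02127307  0.12377485] [-0.03463102 -0.15316376  1.05724351] 0.2190979942145544
[{'at': [357.7, 196.2], 'conf': 0.77}] []
```

View pics/c7.png

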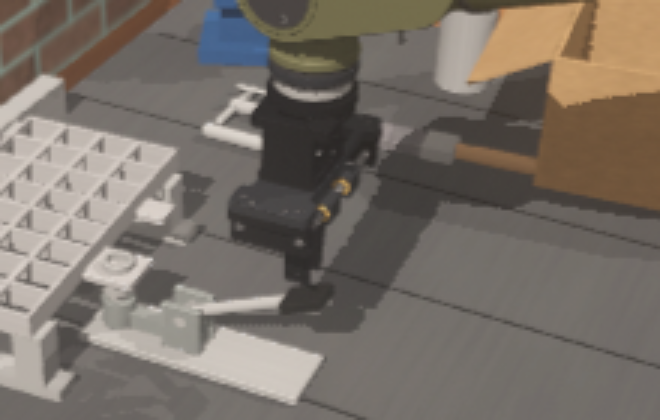

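The fingers are right over the pad. First let them close fully, then press along the arc.

```bash
python3 -m handwheel '[{"xyz":[0,0,0.01],"roll":0},{"xyz":[0,0,0.012],"roll":0},{"xyz":[-0.001,0,0.02],"roll":0},{"xyz":[-0.002,0,0.028],"roll":0},{"xyz":[-0.005,0,0.038],"roll":0},{"xyz":[-0.008,0,0.048],"roll":0},{"xyz":[-0.010,0,0.058],"roll":0},{"xyz":[-0.012,0,0.068],"roll":0}]'
python3 -m handwheel '[{"xyz":[-0.001,0,0.006],"roll":0},{"xyz":[-0.001,0,0.012],"roll":0},{"xyz":[-0.001,0,0.013],"roll":0},{"xyz":[-0.001,0,0.013],"roll":0}]'
python3 - <<'E'
from h import *
s=manip.get_state();print(s["tool_pos"],s["ft_force"],s["finger_gap"])
p=manip.snapshot("side");w=manip.snapshot("wrist")
print([(k,np.round(at_z(w,x["at"],z),4),x["conf"]) for k,z in dict(lift_pad=.082,handle_hinge=.045).items() for x in manip.landmark_of(w,k)[:1]])
a=cv2.resize(w["color"][:,:,::-1],(480,300));b=cv2.resize(p["color"][140:240,260:420,::-1],(480,300))
cv2.imwrite("pics/c8.png",np.vstack([a,b]))
E
```

```text
t: 17.65
tool_pos: [0.4443, -0.0217, 0.0549]
orientation: [3.141, 0.065, 0.006]
ft_force: [2.9, -0.1, 4.8]
finger_gap: 0.005
grasp_force: 2.7
t: 18.15
tool_pos: [0.4436, -0.0218, 0.0426]
orientation: [3.141, 0.065, 0.006]
ft_force: [1.8, 1.2, 7.2]
finger_gap: 0.005
grasp_force: 3.2
[ 0.44359986 -0.02177368  0.04262859] [1.83576888 1.18383549 7.24896034] 0.004666686342294015
[('handle_hinge', array([ 0.5709, -0.0145,  0.045 ]), 0.65)]
```

View pics/c8.png

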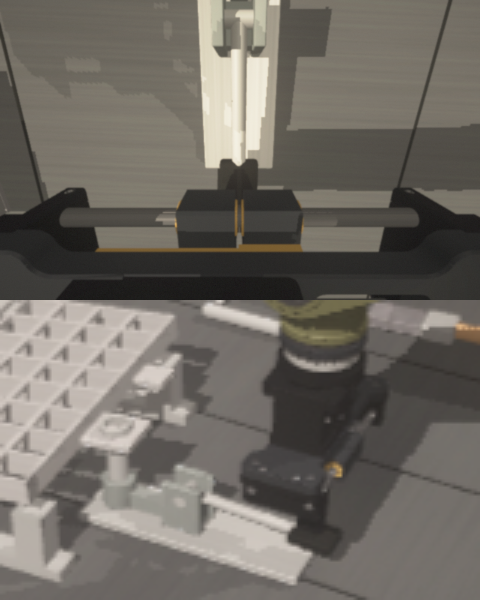

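The handle is down and the front edge is lifted: in the side crop the saddle carries the ring lug and there is a gap above the front post at (35,500). The jack has not moved. Now all the way back up.

```bash
python3 -m handwheel '[{"xyz":[0.001,0,-0.008],"roll":0},{"xyz":[0.002,0,-0.018],"roll":0},{"xyz":[0.004,0,-0.028],"roll":0},{"xyz":[0.007,0,-0.04],"roll":0},{"xyz":[0.010,0,-0.05],"roll":0},{"xyz":[0.012,0,-0.06],"roll":0},{"xyz":[0.013,0,-0.075],"roll":0},{"xyz":[0.013,0,-0.081],"roll":0}]'
python3 -m handwheel '[{"xyz":[0,0,0],"roll":0},{"xyz":[0,0,0],"roll":0},{"xyz":[0,0,0],"roll":0},{"xyz":[0,0,0],"roll":0}]'
python3 - <<'E'
from h import *
p=manip.snapshot("side");w=manip.snapshot("wrist")
for q,l in ((w,dict(lift_pad=.068,handle_hinge=.045,jack=0)),(p,dict(handle_pad=.103,lift_pad=.068,saddle_top=.058))):
  print([(k,at_z(q,x["at"],z).tolist(),np.round(x["at"]).tolist(),x["conf"]) for k,z in l.items() for x in manip.landmark_of(q,k)[:1]])
E
```

```text
t: 19.35
tool_pos: [0.4549, -0.0211, 0.1235]
orientation: [3.141, 0.066, 0.0]
ft_force: [-0.3, 0.2, 0.2]
finger_gap: -0.0
grasp_force: 0.0
t: 19.85
tool_pos: [0.4546, -0.0211, 0.1223]
orientation: [-3.141, -0.066, 0.001]
ft_force: [-0.1, -0.2, 0.9]
finger_gap: 0.005
grasp_force: 0.0
[('handle_hinge', [0.5692, -0.0165, 0.045], [320.0, 74.0], 0.92), ('jack', [0.5701, -0.0175, 0.0], [320.0, 79.0], 0.8)]
[('handle_pad', [0.4515, -0.0181, 0.103], [361.0, 198.0], 0.72), ('lift_pad', [0.6452, -0.0076, 0.068], [297.0, 191.0], 0.58), ('saddle_top', [0.6436, -0.0103, 0.058], [298.0, 194.0], 0.4)]
```

The handle is back at its released position (pad reads (0.452, −0.018) at its released height), and the jack and grating are in place. Press again and hold.

```bash
python3 -m handwheel '[{"xyz":[0,0,0.012],"roll":0},{"xyz":[-0.001,0,0.02],"roll":0},{"xyz":[-0.002,0,0.028],"roll":0},{"xyz":[-0.005,0,0.038],"roll":0},{"xyz":[-0.008,0,0.048],"roll":0},{"xyz":[-0.010,0,0.058],"roll":0},{"xyz":[-0.012,0,0.068],"roll":0},{"xyz":[-0.013,0,0.075],"roll":0}]'
python3 -m handwheel '[{"xyz":[0,0,0.005],"roll":0},{"xyz":[0,0,0.006],"roll":0},{"xyz":[0,0,0.006],"roll":0},{"xyz":[0,0,0.006],"roll":0},{"xyz":[0,0,0.006],"roll":0},{"xyz":[0,0,0.006],"roll":0},{"xyz":[0,0,0.006],"roll":0},{"xyz":[0,0,0.006],"roll":0}]'
python3 - <<'E'
from h import *
p=manip.snapshot("side")
s=manip.get_state();print(s["tool_pos"],s["ft_force"],np.abs(s["qvel"]).max())
cv2.imwrite("pics/c9.png",cv2.resize(p["color"][130:240,200:420,::-1],None,fx=3,fy=3))
E
```

```text
t: 21.25
tool_pos: [0.4439, -0.0217, 0.0483]
orientation: [-3.141, -0.065, -0.008]
ft_force: [3.3, 1.4, 6.6]
finger_gap: 0.006
grasp_force: 3.2
t: 22.25
tool_pos: [0.4438, -0.0217, 0.0428]
orientation: [3.141, 0.065, 0.007]
ft_force: [1.8, 1.0, 6.7]
finger_gap: 0.002
grasp_force: 3.2
[ 0.44376292 -0.0217186   0.04278787] [1.98403389 1.1801944  7.01978539] 0.0016401964963514125
```

View pics/c9.png

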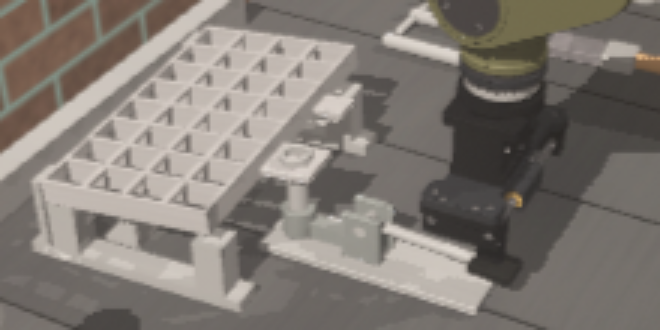

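The front edge is up, with a gap over the front post at (215,235). The ring lug at (297,160) is carried on the saddle, and the arm holds the handle down with about 7 N. Handing in.

```bash
python3 -c "from station import manip;print(manip.finish_job())"
```

```text
the job is handed in; nothing more can be done
None
```

I handed the job in at about 22 s with the arm pressing the handle down at about 7 N and the jack alone holding the grating's front edge clear of its front posts, after a full trial stroke; no verdict came back.

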